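# Brush out an inlaid cup and show its plaque to the inspection camera

## Task

Brush out the turned wooden cup while it stays standing in its round nest: take the orange-handled brush from its green stand, push it down to the cup's bottom, draw it well up inside the cup and push it to the bottom again, then hang the brush back in its stand and let go of it. Then pick the cup out of the nest and hold it upright in the air in front of the inspection camera, the white plaque squarely facing the lens, the plaque's centre level with and centred on the lens and about 12 cm from it, and finish while still holding it there. Leave the other things on the bench as they are, and do not bump the camera.

Things in the scene. Friction and masses are not known exactly. Their poses are not given: they have to be found in the camera images.
- cup: loose brown wooden cup, upright cylinder 54 mm outside, 85 mm tall, bore 44 mm, bottom 8 mm thick, brass foot band, about 0.12 kg. White round plaque (28 mm wide, 7 mm proud) on its own -x side, white stripe on the rim above it; its +y and -y sides are free to grip across. Origin: centre of underside; z up. Starts in the nest, plaque roughly to the robot's left (+y), up to 35 degrees either way
- cup_in (a point): centre of the cup's inner floor, 8 mm above its underside; axes as the cup's
- cup_rim (a point): centre of the cup's mouth, 85 mm above its underside
- cup_plaque (a point): centre of the plaque's outer face, 34 mm from the cup's axis towards the cup's -x and 42 mm above its underside
- nest: fixed dark round wooden block, 100 mm in diameter and 20 mm tall, with a round recess 60 mm wide whose floor is 8 mm above the bench; the cup stands in the recess. Origin: centre of the underside
- brush: loose upright brush, 166 mm long, about 0.09 kg. From its lower end: black bristle head 28 mm wide, 55 mm long (rigid); steel stem 10 mm thick; black collar 60 mm wide, underside at 100 mm, top at 106 mm; round orange handle 22 mm wide from 106 to 166 mm. Origin: centre of the lower end; z along the brush to the handle. It hangs in the stand, collar on the rim, lower end 10 mm above the bench
- brush_grip (a point): point on the handle's axis to grip, 138 mm above the brush's lower end
- brush_collar (a point): centre of the underside of the collar, 100 mm above the brush's lower end
- stand: fixed green tube on a steel foot plate (100 mm across, 6 mm thick), tube 54 mm outside and 42 mm inside diameter, 110 mm tall, open at the top, hollow down to 6 mm above the bench. The nest and the stand may be found in each other's place. Origin: centre of the underside
- stand_rim (a point): centre of the stand tube's open top, 110 mm above the bench; brush_collar lies here when the brush hangs home
- camera: fixed inspection camera: grey head (66 mm wide, top 233 mm above the bench) on a post on a dark foot plate, black lens 44 mm wide in a white ring. The lens looks level along the camera's own -x. It stands at the robot's left, lens turned roughly to the right (world -y), up to 17 degrees either way. Origin: on the bench, 60 mm behind the lens face; z up
- lens (a point): centre of the lens face, 200 mm above the bench, 60 mm from the camera's origin along its -x
- show_point (a point): where the plaque's face centre is to be held: 120 mm straight in front of the lens face, 200 mm above the bench; axes as the camera's. The plaque's outward direction (cup -x) must point to the lens, that is along the camera's +x
- jar_amber: bystander: loose amber glass jar with a brass lid, 68 mm in diameter, 100 mm tall; origin under its centre
- jar_dark: bystander: loose dark jar with a paper band, 64 mm in diameter, 95 mm tall; origin under its centre
- jar_white: bystander: loose white jar with a yellow band, 72 mm in diameter, 110 mm tall; origin under its centre
- tin_blue: bystander: loose tin with a blue band, 70 mm in diameter, 80 mm tall; origin under its centre
- spindle: bystander: loose turned wooden spindle with square ends lying along its x, 122 mm long, 24 mm thick; origin under its centre
- offcut: bystander: loose pale wooden offcut, 100 x 50 x 30 mm; origin under its centre
- screwdriver: bystander: loose screwdriver lying at the left side of the bench along its x, about 200 mm long
Not all that is in view belongs to the job. What is shaped like the cup but turquoise is not meant. There is more than one size of the nest; the one meant has the size given above.

How it is judged:
By the outcome, as a careful person would: the job done as asked, in the order asked, and still so for the second after the job is handed in, while the arm keeps its last pose, push and grip.
It also fails if it takes over 72 s, if anything falls off the work surface, if the arm or the gripper's body presses on something with over 40 N, if the wrist force passes 120 N, or if a joint passes its speed limit or range.

## Robot

A 6-joint arm with a two-finger parallel gripper is mounted at the origin on the work surface. World frame = base frame: x ahead of the robot, y to its left, z up, the work surface at z = 0. Lengths are in mm, angles in rad, forces in N, time in s.
With the tool pointing down it reaches from about 300 to 750 mm from the base axis. Payload 8.5 kg.
Tool frame: the origin (TCP) lies midway between the tips of the shut fingers; the grasp point (between the pads) lies 19 mm behind it (hold_point_z is the distance from the TCP to the grasp point, in mm); y points along the fingers, x is the direction in which the jaws open and shut, and the axes are right-handed (so a half turn about y gives the same grasp; the last joint's range is limited). The gripper opens to 85 mm and grips with 20 to 120 N. Pads are 22 mm wide; open, the fingers measure 114 mm over their backs; the gripper's body (76 mm by 85 mm) begins 54 mm behind the grasp point. The pads swing forward as they close: fully open they stand 13 mm farther back than shut.
Start: joints at [0.907, 0.381, 1.297, -0, 1.464, -0.215], TCP at [238.626, 495.518, 231.322] pointing down, gripper open.
Joint ranges: [-3.11, 3.11], [-0.89, 2.33], [0.22, 2.48], [-1.42, 4.56], [0.17, 2.85], [-2.88, 2.88]. Speed limits (rad/s): [2.39, 2.39, 3.14, 3.14, 3.14, 3.14].

## Interface

Orientations are given as a rotation vector (axis times angle).
In Python, from workcell import * gives the robot as it stands.
- The arm moves only by the tool play_rows, never from a script. Its argument "increments" is one flat list of numbers, 6 for each row, row after row: the shift along the tool's x, y, z in cm, then the turn, a rotation vector about the tool's x, y, z in rad. A call has 1 to 10 rows; each row shifts and turns the commanded pose from where the row before left it, along the tool's axes as they then stand; what a row does not reach is not made up. A row lasts 1/10 s, in which the tool goes at most 50 mm and 8.59 degrees, less where a joint would pass 70% of its speed; a pose out of reach is approached as far as the arm can. A call with a gripper value outside its range is refused whole. "gripper" is the opening, from 0 (shut) to 1 (fully open), set as the call begins (left out, the last holds). The fingers move at their own pace and stop on an object; "newtons" is the grip in N (left out, the last holds). Time passes only in rows, so rows that do not move let the fingers close. It gives the time, the measured TCP pose, the force and the opening at its end, in the units of the state.
- get_obs(): the state, without advancing time (a new reading comes with each control period).
- camera(name): name is "side" or "top"; returns (picture, depth): 420x560x3 uint8, red, green, blue; 420x560 float32, mm along the optical axis (not along the pixel's ray), 0 where there is no reading.
- camera_model(name): a dict with "fx", "fy", "cx", "cy" (pixels), "k1" (the pictures are not rectified: a ray, as slopes to the right and down, at radius r is drawn at 1 + k1 r^2 times it, then the intrinsics apply), "origin" and "rotation" of the camera in the world. Camera axes: x right, y down, z forward; pixel columns grow to the right and rows downward; lengths in mm; the calibration is good to about 2 mm. A picture is of the moment at which its call begins. camera_model takes no time and is no camera call.
- close_job(): hands the job in, once; it reports no verdict.
The state is a dict: "time_s": time; "joints": joint angles; "dq": joint speeds; "joint_torque": joint torques, N m; "position": TCP position; "eef_rot": TCP orientation; "ft_force": force on the tool from outside, world axes, zero at the start; "wrist_torque": the same for the moment, N m; "width": opening from 0.0 (shut) to 1.0 (fully open).
Only numpy, scipy, OpenCV 4.12 (cv2) and the standard library are available. Lean on these libraries where they do the work, as an engineer would, in place of code of your own. Each camera call takes 0.05 s, during which the arm holds its last target. There are 200 camera calls.

## Working session

There is one attempt and no reset: what is moved stays moved. The work goes in short steps, Python scripts to look and compute and a tool call to move; the robot and the scene stay as the last step left them, time stands still between calls to the robot, and variables do not carry over. Pictures are saved under pics/ and viewed, about 8 in all and at most 12, crops included, and the job is handed in when it is done.

Besides the shell and the picture viewer there is one more tool, called after "Request:" as a command line: name --argument value ..., lists and objects as JSON in quotes. play_rows: Moves the arm, as the interface text tells. Its arguments: {"type":"object","properties":{"increments":{"type":"array","items":{"type":"number"}},"gripper":{"type":"number"},"newtons":{"type":"number"}},"required":["increments"]}

```bash
mkdir -p pics
cat > h.py <<'E'
from workcell import *
import numpy as np, cv2
from scipy.spatial.transform import Rotation as R
def cloud(name):
    im,d=camera(name); m=camera_model(name)
    K=np.array([[m['fx'],0,m['cx']],[0,m['fy'],m['cy']],[0,0,1.]])
    h,w=d.shape; u,v=np.meshgrid(np.arange(w),np.arange(h))
    p=cv2.undistortPoints(np.stack([u,v],-1).reshape(-1,1,2).astype(np.float64),K,np.array([m['k1'],0,0,0.])).reshape(h,w,2)
    c=np.dstack([p*d[...,None],d]); W=c@np.array(m['rotation']).T+np.array(m['origin'])
    W[d<=0]=np.nan
    return im,W
E
python3 - <<'E'
from h import *
print(get_obs())
for n in('side','top'):
    im,W=cloud(n); np.savez(f'{n}0.npz',im=im,W=W); cv2.imwrite(f'pics/{n}0.png',cv2.resize(im[...,::-1],(784,588)))
    print(camera_model(n))
E
```

```text
{'time_s': 0.0, 'joints': array([ 9.06675578e-01,  3.81203966e-01,  1.29826251e+00,  1.14490954e-05,
        1.46358082e+00, -2.15300810e-01]), 'dq': array([-5.65747303e-04,  1.60300995e-03, -4.83069659e-05, -6.94155630e-04,
       -5.93419826e-04,  1.36412426e-03]), 'joint_torque': array([-1.39910968e-03, -4.48460484e+01, -2.31284684e+01, -2.08535571e-04,
        4.67544218e-03,  4.65339298e-06]), 'position': array([238.46457658, 495.29584993, 230.70690392]), 'eef_rot': array([-1.38921274, -0.87150467,  0.87375577]), 'ft_force': array([ 0.68129883, -0.38918453,  0.2792366 ]), 'wrist_torque': array([ 0.02464431, -0.02384879,  0.022755  ]), 'width': 0.996663249636129}Traceback (most recent call last):
  File "<stdin>", line 4, in <module>
  File "h.py", line 9, in cloud
    c=np.dstack([p*d[...,None],d]); W=c@np.array(m['rotation']).T+np.array(m['origin'])
                                      ~~~~~~~~~~~~~~~~~~~~~~~~~~~^~~~~~~~~~~~~~~~~~~~~~
ValueError: operands could not be broadcast together with shapes (420,560) (3,)
```

```bash
sed -i "s/np.array(m\['rotation'\]).T/R.from_rotvec(m['rotation']).as_matrix().T/" h.py
python3 - <<'E'
from h import *
print(R.from_rotvec(get_obs()['eef_rot']).as_matrix().round(3))
for n in('side','top'):
    im,W=cloud(n); np.savez(f'{n}0.npz',im=im,W=W); cv2.imwrite(f'pics/{n}0.png',cv2.resize(im[...,::-1],(784,588)))
    print(camera_model(n))
E
```

```text
[[ 0.434 -0.001 -0.901]
 [ 0.901 -0.001  0.434]
 [-0.001 -1.     0.   ]]
{'fx': 486.9991621427728, 'fy': 486.9991621427728, 'cx': 277.9062147345421, 'cy': 204.13114809212192, 'k1': -0.07893935120557058, 'origin': array([ 266.25785815, 1147.33292493, 1421.78140058]), 'rotation': array([-0.31584544,  2.8269908 , -1.08317769])}
{'fx': 424.0788759068153, 'fy': 424.0788759068153, 'cx': 282.0861822858349, 'cy': 209.3393365357642, 'k1': 0.046237556451587405, 'origin': array([ 350.49833819,   33.96464292, 1361.62209285]), 'rotation': array([-2.16267484,  2.10517485, -0.17969711])}
```

View pics/side0.png

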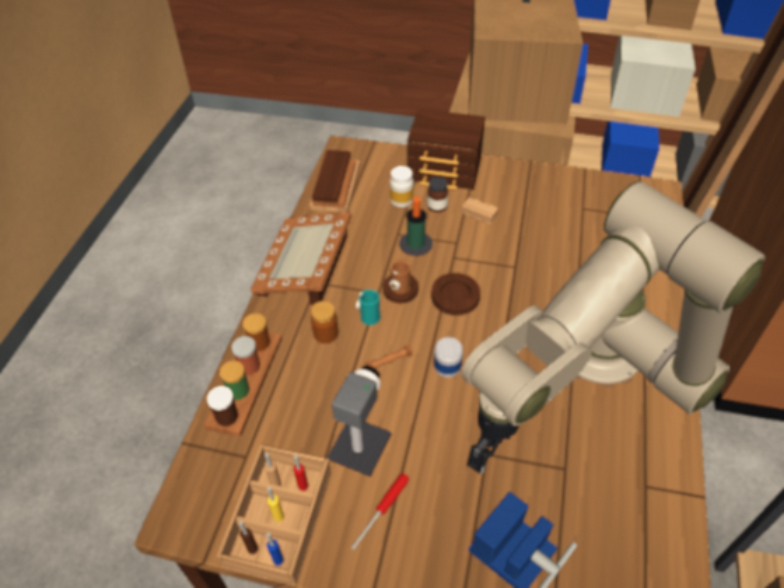

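View pics/top0.png

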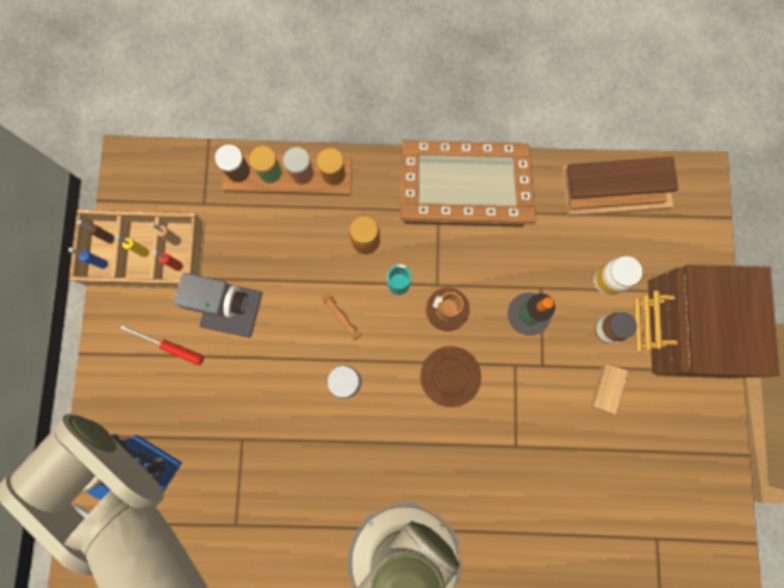

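```bash
cat > fit.py <<'E'
import numpy as np,cv2
from scipy.optimize import least_squares
S={n:np.load(n+'0.npz') for n in('side','top')}
def circ(P,r0):
    f=least_squares(lambda q:np.hypot(P[:,0]-q[0],P[:,1]-q[1])-r0,P.mean(0)[:2],loss='soft_l1',f_scale=2)
    return f.x.round(1)
def roi(n,x,y,z0,z1,rad):
    W=S[n]['W']; m=(np.hypot(W[...,0]-x,W[...,1]-y)<rad)&(W[...,2]>z0)&(W[...,2]<z1); return W[m],S[n]['im'][m],m
E
python3 - <<'E'
from fit import *
for n in S:
    W=S[n]['W']
    pts={'side':dict(stand=(297,160),cup=(286,195),cam=(256,280),nest=(288,208)),'top':dict(brush=(389,217),cup=(320,218),nest=(308,228),cam=(150,210),camplate=(165,230))}[n]
    for k,(u,v) in pts.items(): print(n,k,W[v,u].round(1))
# bench plane bias
for n in S:
    W=S[n]['W'];m=(abs(W[...,2])<15)&(abs(W[...,0]-400)<250)&(abs(W[...,1])<500);print(n,np.median(W[m][:,2]),np.std(W[m][:,2]))
tiles=[]
for n,(u,v) in(('side',(285,185)),('top',(345,222))):
    im=S[n]['im'][v-45:v+45,u-60:u+60];tiles.append(cv2.resize(im,(480,360),interpolation=cv2.INTER_CUBIC))
for n,(u,v) in(('side',(256,290)),('top',(155,218))):
    im=S[n]['im'][v-45:v+45,u-60:u+60];tiles.append(cv2.resize(im,(480,360),interpolation=cv2.INTER_CUBIC))
o=np.vstack([np.hstack(tiles[:2]),np.hstack(tiles[2:])]);cv2.imwrite('pics/c0.png',cv2.resize(o,(800,600))[...,::-1])
E
```

```text
side stand [ 536.9 -248.1  106.4]
side cup [ 551.7 -112.1   42.2]
side cam [523.1 412.  238.1]
side nest [532.4 -60.   28.3]
top brush [ 537.2 -265.6  176.9]
top cup [552.8 -85.5  19.2]
top nest [519.4 -47.6  20.6]
top cam [530.1 390.6 232.4]
top camplate [501.7 407.2  13.9]
side 1.7277462638191992 4.146166311705299
top -0.2577597806794074 3.43354414486669
```

View pics/c0.png

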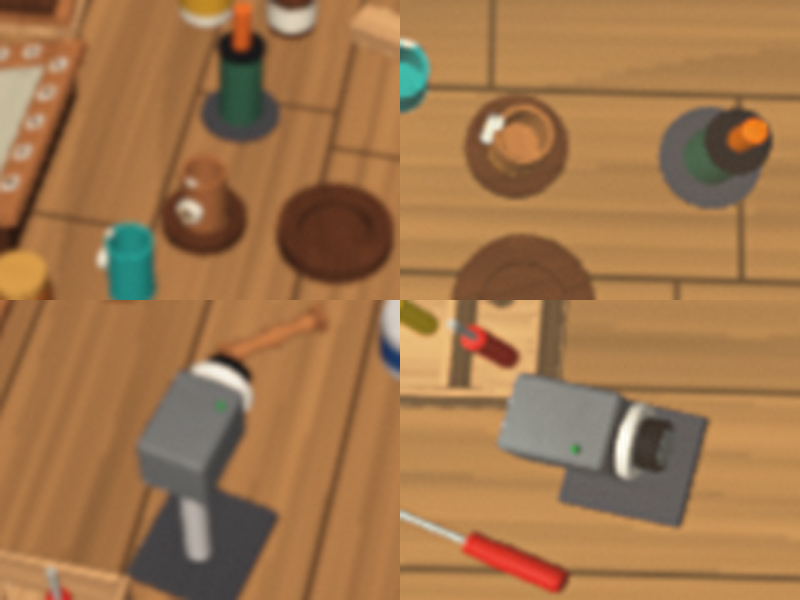

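```bash
cat >> h.py <<'E'
def onplane(name,uv,z):
    m=camera_model(name)
    K=np.array([[m['fx'],0,m['cx']],[0,m['fy'],m['cy']],[0,0,1.]])
    p=cv2.undistortPoints(np.asarray(uv,float).reshape(-1,1,2),K,np.array([m['k1'],0,0,0.])).reshape(-1,2)
    d=np.c_[p,np.ones(len(p))]@R.from_rotvec(m['rotation']).as_matrix().T; o=np.array(m['origin'])
    return (o+d*((z-o[2])/d[:,2])[:,None])[:,:2]
E
python3 - <<'E'
from h import *; from fit import *
def show(lbl,n,m,z):
    m=m.astype(np.uint8);k,l,st,ce=cv2.connectedComponentsWithStats(m)
    i=1+np.argmax(st[1:,4]);c=max(cv2.findContours((l==i).astype(np.uint8),cv2.RETR_EXTERNAL,cv2.CHAIN_APPROX_NONE)[0],key=len).reshape(-1,2)
    X=onplane(n,c,z).astype(np.float32)
    e=cv2.fitEllipse(X) if len(X)>5 else None; r=cv2.minAreaRect(X)
    print(n,lbl,st[i,4],'ell',np.round(e[0],1),np.round(e[1],1),'rect',np.round(r[0],1),np.round(r[1],1),round(r[2],1))
for n in S:
    W=S[n]['W'];im=S[n]['im'].astype(int);r,g,b=np.moveaxis(im,-1,0)
    near=lambda x,y,d:(np.hypot(W[...,0]-x,W[...,1]-y)<d)
    a=near(525,-250,90)
    show('handle(side too)',n,a&(r>160)&(r>2.2*b)&(g<0.65*r)&(W[...,2]>112)&near(530,-255,30),176)
    show('handletop',n,a&(r>160)&(g<0.65*r)&(W[...,2]>168),176)
    show('collar+handle',n,a&(W[...,2]>108)&(W[...,2]<124),116)
    show('standplate',n,near(525,-250,70)&(r<135)&(abs(W[...,2]-4)<30),6)
    show('cuprim',n,near(530,-75,50)&(W[...,2]>84),93)
    show('nest',n,near(530,-75,75)&(W[...,2]>10),20)
    show('white',n,near(530,-75,80)&(b>140)&(W[...,2]>20),93)
    h=near(520,400,120)
    show('camhead',n,h&(W[...,2]>222)&(b>80),233)
    show('camplate',n,h&(W[...,2]<30)&(r<110),8)
    show('ring',n,h&(W[...,2]>160)&(b>170),200)
    for mm in [near(530,-75,80)&(b>140)&(W[...,2]>20)]:
        k,l=cv2.connectedComponents(mm.astype(np.uint8))
        for i in range(1,k): print('  white comp',(l==i).sum(),np.argwhere(l==i).mean(0)[::-1].round(1),W[l==i].mean(0).round(1))
E
```

```text
side handle(side too) 55 ell [ 538.3 -249.4] [17.7 74.2] rect [ 538.8 -243.6] [19.3 75.5] 11.4
side handletop 24 ell [ 541.7 -268.6] [16.8 30.7] rect [ 541.5 -266.5] [15.6 29.5] 11.7
side collar+handle 102 ell [ 542.8 -267.8] [55.1 58.4] rect [ 540.8 -266.8] [55.7 58.9] 12.1
side standplate 242 ell [ 538.2 -265.7] [85.3 99.7] rect [ 535.  -264.7] [102.6  84.2] 27.3
side cuprim 84 ell [547.  -80.8] [51.2 61.8] rect [546.5 -80.8] [49.1 62.1] 12.2
side nest 542 ell [551.1 -97.4] [ 91.8 153.2] rect [ 545.6 -103.5] [151.8 100.3] 84.5
side white 14 ell [546.8 -28.2] [ 9.7 23.9] rect [546.2 -28.5] [ 8.9 22.7] 49.1
side camhead 665 ell [531.9 409.8] [ 70.4 119. ] rect [531.6 404.8] [112.7  66.3] 79.9
side camplate 927 ell [531.5 415. ] [117.5 136.2] rect [534.7 408.8] [123.1 112.8] 77.3
side ring 57 ell [525.  339.8] [13.3 53.2] rect [523.  339.2] [14.6 50.1] 76.2
  white comp 14 [282.4 202.1] [553.  -54.7  62.8]
top handle(side too) 71 ell [ 538.1 -266.3] [18.5 33.6] rect [ 538.5 -265.5] [19.3 32.4] 17.6
top handletop 44 ell [ 540.5 -271.7] [18.5 19.1] rect [ 540.4 -271.6] [17.1 17.2] 1.6
top collar+handle 233 ell [ 541.1 -272.5] [54.3 55.9] rect [ 541.4 -272.8] [57.6 58. ] 45.7
top standplate 401 ell [ 539.9 -271.4] [89.9 91.9] rect [ 534.8 -267.1] [99.4 82.9] 37.0
top cuprim 93 ell [545.1 -85. ] [50.5 51.1] rect [545.  -86.4] [48.9 51.5] 1.6
top nest 737 ell [545.1 -85.4] [96.  97.6] rect [546.4 -85.6] [96.9 95.9] 1.0
top white 30 ell [549.8 -54.7] [ 9.9 27.8] rect [549.8 -54.4] [10.1 26.4] 57.7
top camhead 770 ell [532.  410.4] [72.5 99.4] rect [532.  410.7] [85.9 65.5] 79.3
top camplate 606 ell [527.7 406.9] [107.8 128. ] rect [533.2 411.5] [117.5 104.8] 79.4
top ring 63 ell [522.3 366.6] [ 9.7 56.2] rect [521.5 367.2] [10.5 53.3] 83.7
  white comp 30 [312.  215.2] [554.6 -56.9  60.9]
```

```bash
cat > plan.py <<'E'
from h import *
def plan(p1,yaw,rows,p0=None,R0=None):
    """increments from current measured pose to p1 (mm), tool down with tool-x yaw (deg)"""
    o=get_obs()
    p=np.array(o['position']) if p0 is None else np.array(p0,float); Q=R.from_rotvec(o['eef_rot']) if R0 is None else R0
    c,s=np.cos(np.radians(yaw)),np.sin(np.radians(yaw))
    T=R.from_matrix(np.array([[c,0,-s],[s,0,c],[0,-1,0]]))
    w=(Q.inv()*T).as_rotvec(); out=[]; ps=p.copy();Qs=Q
    for i in range(rows):
        f=(i+1)/rows
        tgt=ps+(np.array(p1)-ps)*f
        d=np.round(Qs.inv().apply(tgt-p)/10,2); r=np.round(w/rows,3)
        p=p+Qs.apply(d*10); Qs=Qs*R.from_rotvec(r); out+=list(d)+list(r)
    print([float(v)+0 for v in out]); print('max mm/row',np.linalg.norm(np.array(p1)-ps)/rows,'rad/row',np.linalg.norm(w)/rows)
    return p,Qs
E
python3 - <<'E'
from plan import *; from fit import *
print(onplane('top',[(175.4,216.5)],222),onplane('top',[(175.4,216.5)],200),onplane('side',[(281.4,203)],50))
a=S['side']['im'][180:225,260:305];b=S['top']['im'][195:240,298:343];c=S['top']['im'][195:240,140:185]; d=S['side']['im'][240:285,245:290]
f=lambda x:cv2.resize(x,(360,300) if 0 else (300,300),interpolation=cv2.INTER_CUBIC)
cv2.imwrite('pics/c1.png',np.vstack([np.hstack([f(a),f(b)]),np.hstack([f(d),f(c)])])[...,::-1])
plan([541,-271,232],-16,20)
E
```

```text
[[515.7856491  324.36238461]] [[518.97646197 329.96840994]] [[558.16772371 -60.64332922]]
[-2.8, 0.0, -3.03, 0.0, 0.07, 0.0, -2.57, -0.01, -3.21, 0.0, 0.07, 0.0, -2.35, 0.0, -3.38, 0.0, 0.07, 0.0, -2.1, 0.0, -3.55, 0.0, 0.07, 0.0, -1.86, -0.01, -3.68, 0.0, 0.07, 0.0, -1.59, 0.0, -3.8, 0.0, 0.07, 0.0, -1.32, 0.0, -3.9, 0.0, 0.07, 0.0, -1.04, -0.01, -3.98, 0.0, 0.07, 0.0, -0.76, 0.0, -4.05, 0.0, 0.07, 0.0, -0.48, 0.0, -4.09, 0.0, 0.07, 0.0, -0.19, -0.01, -4.12, 0.0, 0.07, 0.0, 0.1, 0.0, -4.12, 0.0, 0.07, 0.0, 0.39, 0.0, -4.1, 0.0, 0.07, 0.0, 0.67, -0.01, -4.06, 0.0, 0.07, 0.0, 0.96, 0.0, -4.01, 0.0, 0.07, 0.0, 1.23, 0.0, -3.93, 0.0, 0.07, 0.0, 1.5, -0.01, -3.84, 0.0, 0.07, 0.0, 1.77, 0.0, -3.71, 0.0, 0.07, 0.0, 2.03, 0.0, -3.59, 0.0, 0.07, 0.0, 2.27, -0.01, -3.44, 0.0, 0.07, 0.0]
max mm/row 41.19449426625174 rad/row 0.07006215490867913
```

View pics/c1.png

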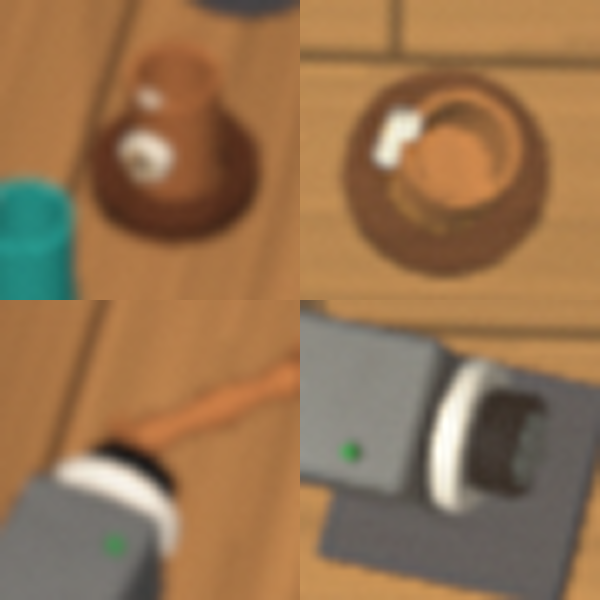

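Run:
```python
from h import *; from fit import *
rt=onplane('top',[(321.95,216.5)],93)[0];rs=onplane('side',[(285.75,191.05)],93)[0];print('rim',rt,rs)
for l,n,uv,z in(('stripe','side',(281.8,194.2),93),('stripe','top',(314.3,212.8),93),('plq','side',(281,202.9),50),('plq','top',(310.5,216.7),61)):
    q=onplane(n,[uv],z)[0];c=rt if n=='top' else rs;print(l,n,q,np.degrees(np.arctan2(*(q-c)[::-1])),np.linalg.norm(q-c))
print('lens',onplane('top',[(174.3,216.7)],200),onplane('top',[(176.7,209.5),(172.8,224.5)],200))
W=S['top']['W'];np.set_printoptions(suppress=True,linewidth=200)
for v in(212,215,217,219,222): print(v,[tuple(W[v,u].round(0)) for u in range(160,180,2)])
W=S['side']['W']
P=W[(abs(W[...,0]-520)<60)&(abs(W[...,1]-350)<60)&(W[...,2]>150)]; print('side min y',np.sort(P[:,1])[:15])
u=np.array([.185,.983])
for n in S:
    W=S[n]['W'];P=W[(np.hypot(W[...,0]-525,W[...,1]-390)<110)&(W[...,2]>165)];t=(P[:,:2]-[518,332])@u;s=(P[:,:2]-[518,332])@[u[1],-u[0]]
    print(n,np.histogram(t,np.arange(-20,140,8)));m=(t>35)&(t<110);print(np.percentile(s[m],[3,50,97]))
```

```text
rim [546.43354833 -84.79605375] [546.50914058 -85.42951185]
stripe side [557.43591044 -66.42216448] 60.10665975363521 21.92426859784211
stripe top [557.13920267 -61.5152417 ] 65.30471858954861 25.624348664032492
plq side [559.76796104 -60.82092015] 61.68473382696249 27.95315912812978
plq top [549.78141297 -52.31763722] 84.11475529732407 32.65050900005433
lens [[518.33847894 332.94515099]] [[538.63934404 327.74044868]
 [496.56383073 335.53395221]]
212 [(np.float64(527.0), np.float64(367.0), np.float64(220.0)), (np.float64(526.0), np.float64(358.0), np.float64(232.0)), (np.float64(526.0), np.float64(353.0), np.float64(231.0)), (np.float64(528.0), np.float64(352.0), np.float64(216.0)), (np.float64(529.0), np.float64(347.0), np.float64(214.0)), (np.float64(528.0), np.float64(340.0), np.float64(220.0)), (np.float64(528.0), np.float64(335.0), np.float64(219.0)), (np.float64(530.0), np.float64(333.0), np.float64(208.0)), (np.float64(533.0), np.float64(331.0), np.float64(194.0)), (np.float64(560.0), np.float64(369.0), np.float64(20.0))]
215 [(np.float64(518.0), np.float64(364.0), np.float64(
[... 2344 characters left out ...]
34.37532531 335.12807128 335.2550193  335.27037682 335.35650405 335.74511078 336.15861361 336.47301659 336.81338302 337.16863333 337.72395129 338.08598532 338.18604968 338.24982729]
side (array([  0,   0,   9,  27,  18,  38,  43,  37,  62,  61,  60,  62,  69,  64,  70,  65,  66, 183,  79]), array([-20, -12,  -4,   4,  12,  20,  28,  36,  44,  52,  60,  68,  76,  84,  92, 100, 108, 116, 124, 132]))
[-31.21887264  -8.22727452  30.43994836]
top (array([  0,   0,  61,  49,  48, 106,  36, 126,  71,  78,  79,  75,  73,  79,  71,  80,  73,  63,   3]), array([-20, -12,  -4,   4,  12,  20,  28,  36,  44,  52,  60,  68,  76,  84,  92, 100, 108, 116, 124, 132]))
[-32.86423259  -2.85166914  29.99734768]
```

Request:
play_rows --increments '[-2.8, 0.0, -3.03, 0.0, 0.07, 0.0, -2.57, -0.01, -3.21, 0.0, 0.07, 0.0, -2.35, 0.0, -3.38, 0.0, 0.07, 0.0, -2.1, 0.0, -3.55, 0.0, 0.07, 0.0, -1.86, -0.01, -3.68, 0.0, 0.07, 0.0, -1.59, 0.0, -3.8, 0.0, 0.07, 0.0, -1.32, 0.0, -3.9, 0.0, 0.07, 0.0, -1.04, -0.01, -3.98, 0.0, 0.07, 0.0, -0.76, 0.0, -4.05, 0.0, 0.07, 0.0, -0.48, 0.0, -4.09, 0.0, 0.07, 0.0]' --gripper 1

```text
time_s: 1.15
position: [390.0, 110.7, 231.6]
eef_rot: [-1.546, -0.329, 0.329]
ft_force: [1.2, 1.0, -0.8]
width: 0.996
```

Request:
play_rows --increments '[-0.19, -0.01, -4.12, 0.0, 0.07, 0.0, 0.1, 0.0, -4.12, 0.0, 0.07, 0.0, 0.39, 0.0, -4.1, 0.0, 0.07, 0.0, 0.67, -0.01, -4.06, 0.0, 0.07, 0.0, 0.96, 0.0, -4.01, 0.0, 0.07, 0.0, 1.23, 0.0, -3.93, 0.0, 0.07, 0.0, 1.5, -0.01, -3.84, 0.0, 0.07, 0.0, 1.77, 0.0, -3.71, 0.0, 0.07, 0.0, 2.03, 0.0, -3.59, 0.0, 0.07, 0.0, 2.27, -0.01, -3.44, 0.0, 0.07, 0.0]'

```text
time_s: 2.15
position: [541.4, -272.5, 231.7]
eef_rot: [-1.559, 0.221, -0.22]
ft_force: [1.4, 0.2, 1.2]
width: 0.996
```

Run:
```python
from plan import *
im,W=cloud('side'); cv2.imwrite('pics/s1.png',cv2.resize(im[80:230,190:390],(800,600),interpolation=cv2.INTER_CUBIC)[...,::-1])
print(get_obs()['position'],R.from_rotvec(get_obs()['eef_rot']).as_matrix().round(3),get_obs()['joints'])
p,q=plan([541,-271,130],-16,6)
```

```text
[ 542.52598986 -277.82049227  230.64037374] [[ 0.959 -0.     0.284]
 [-0.284 -0.002  0.959]
 [ 0.    -1.    -0.002]] [-6.66676056e-01  4.87101263e-01  1.12267276e+00 -1.35362241e-03
  1.53088387e+00 -3.78419067e-01]
[-0.06, 1.68, 0.1, 0.0, -0.001, 0.0, -0.05, 1.67, 0.11, 0.0, -0.001, 0.0, -0.06, 1.68, 0.1, 0.0, -0.001, 0.0, -0.06, 1.68, 0.11, 0.0, -0.001, 0.0, -0.06, 1.68, 0.1, 0.0, -0.001, 0.0, -0.05, 1.67, 0.11, 0.0, -0.001, 0.0]
max mm/row 16.813794424827375 rad/row 0.0015167794136461837
```

View pics/s1.png

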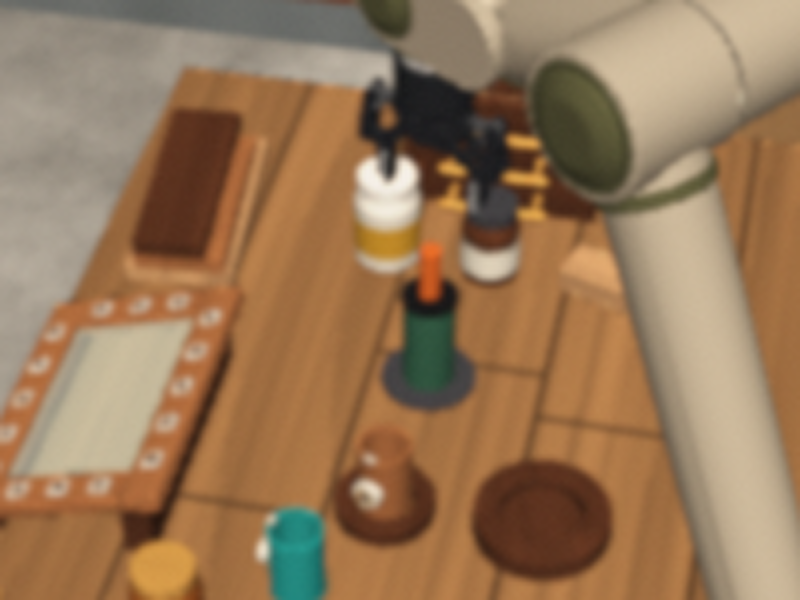

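Request:
play_rows --increments '[0, 0, 0, 0, 0, 0, 0, 2.0, 0, 0, 0, 0, 0, 2.0, 0, 0, 0, 0, 0, 2.0, 0, 0, 0, 0, 0, 0, 0, 0, 0, 0]'

```text
time_s: 2.7
position: [540.0, -269.1, 169.7]
eef_rot: [-1.557, 0.221, -0.213]
ft_force: [-0.3, 0.3, -0.2]
width: 1.003
```

Run:
```python
from plan import *
print(get_obs()['position'])
plan([541,-271,131],-16,3)
```

```text
[ 539.98348605 -269.09832922  169.71709048]
[0.06, 1.29, -0.05, -0.001, 0.001, -0.002, 0.05, 1.29, -0.06, -0.001, 0.001, -0.002, 0.05, 1.29, -0.05, -0.001, 0.001, -0.002]
max mm/row 12.925696834288095 rad/row 0.002036560129004062
```

Request:
play_rows --increments '[0.1, 1.29, -0.1, 0, 0, 0, 0, 1.29, 0, 0, 0, 0, 0, 1.29, 0, 0, 0, 0, 0, 0, 0, 0, 0, 0, 0, 0, 0, 0, 0, 0]'

```text
time_s: 3.2
position: [542.1, -272.1, 134.0]
eef_rot: [-1.56, 0.217, -0.219]
ft_force: [-0.3, -0.3, 0.1]
width: 0.999
```

Request:
play_rows --increments '[0, 0, 0, 0, 0, 0, 0, 0, 0, 0, 0, 0, 0, 0, 0, 0, 0, 0, 0, 0, 0, 0, 0, 0, 0, 0, 0, 0, 0, 0, 0, 0, 0, 0, 0, 0, 0, 0, 0, 0, 0, 0]' --gripper 0 --newtons 50

```text
time_s: 3.9
position: [541.9, -272.1, 133.6]
eef_rot: [-1.56, 0.218, -0.219]
ft_force: [0.4, -0.1, 3.1]
width: 0.244
```

Run:
```python
from plan import *
im,W=cloud('side');im2,_=cloud('top')
f=lambda a:cv2.resize(a,(400,400),interpolation=cv2.INTER_CUBIC)
cv2.imwrite('pics/s2.png',np.hstack([f(im[115:195,255:335]),f(im2[170:250,340:420])])[...,::-1])
o=get_obs();print(o['position'],o['width']*85,o['ft_force'])
```

```text
[ 541.90651154 -272.16660238  133.56458139] 20.945827969665807 [0.54913435 0.52770689 2.30206338]
```

View pics/s2.png

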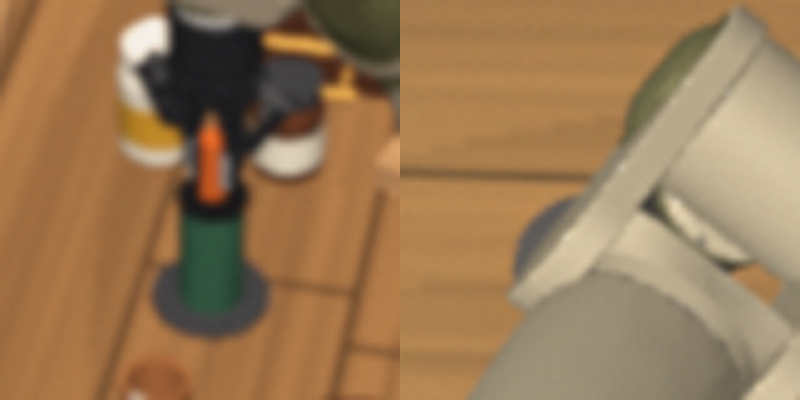

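Request:
play_rows --increments '[0, -1, 0, 0, 0, 0, 0, -2, 0, 0, 0, 0, 0, -3, 0, 0, 0, 0, 0, -3, 0, 0, 0, 0, 0, -2, 0, 0, 0, 0, 0, -1, 0, 0, 0, 0, 0, 0, 0, 0, 0, 0, 0, 0, 0, 0, 0, 0]'

```text
time_s: 4.8
position: [541.5, -271.8, 252.2]
eef_rot: [-1.559, 0.22, -0.217]
ft_force: [-0.1, 1.1, -0.7]
width: 0.244
```

Run:
```python
from plan import *
o=get_obs();print(o['position'],o['width'],o['ft_force'])
plan([547,-85.5,254],-16,7)
```

```text
[ 541.50107022 -271.84640555  252.21914647] 0.24388998560892106 [-0.14924082  1.11238769 -0.69576673]
[-0.66, -0.02, 2.58, 0.0, 0.0, 0.0, -0.65, -0.02, 2.58, 0.0, 0.0, 0.0, -0.66, -0.03, 2.58, 0.0, 0.0, 0.0, -0.65, -0.02, 2.59, 0.0, 0.0, 0.0, -0.66, -0.02, 2.58, 0.0, 0.0, 0.0, -0.65, -0.02, 2.58, 0.0, 0.0, 0.0, -0.66, -0.03, 2.58, 0.0, 0.0, 0.0]
max mm/row 26.633718282617707 rad/row 0.00033157186899580946
```

Request:
play_rows --increments '[-0.4, 0, 1.4, 0, 0, 0, -0.66, -0.02, 2.58, 0.0, 0.0, 0.0, -0.85, -0.03, 3.4, 0.0, 0.0, 0.0, -0.85, -0.02, 3.4, 0.0, 0.0, 0.0, -0.85, -0.02, 3.4, 0.0, 0.0, 0.0, -0.6, -0.02, 2.5, 0.0, 0.0, 0.0, -0.38, -0.03, 1.39, 0.0, 0.0, 0.0, 0, 0, 0, 0, 0, 0, 0, 0, 0, 0, 0, 0, 0, 0, 0, 0, 0, 0]'

```text
time_s: 5.8
position: [547.3, -86.8, 254.4]
eef_rot: [-1.56, 0.219, -0.219]
ft_force: [-1.5, 0.2, -1.8]
width: 0.245
```

Run:
```python
from plan import *; from fit import circ
o=get_obs();print(o['position'],o['width'],o['ft_force'])
im,W=cloud('side');im2,_=cloud('top')
f=lambda a:cv2.resize(a,(400,400),interpolation=cv2.INTER_CUBIC)
cv2.imwrite('pics/s3.png',np.hstack([f(im[130:210,245:325]),f(im2[170:250,290:370])])[...,::-1])
# brush head: dark pixels around z 130..180
g=im.max(2); m=(np.hypot(W[...,0]-547,W[...,1]+85)<40)&(W[...,2]>110)&(W[...,2]<235)
for a,b in((125,150),(150,178),(182,222)):
    P=W[m&(W[...,2]>a)&(W[...,2]<b)]; print(a,b,len(P),P.mean(0) if len(P) else '')
plan([547,-85.5,195],-16,3)
```

```text
[547.25935977 -86.75774874 254.4424048 ] 0.24491066938902878 [-1.53776338  0.2129781  -1.81346611]
125 150 21 [546.71341808 -77.98752212 141.78971345]
150 178 38 [547.20315126 -76.26213291 164.41069621]
182 222 42 [546.72093211 -82.86528527 189.13429797]
[-0.02, 1.98, 0.04, 0.0, 0.0, 0.0, -0.02, 1.99, 0.04, 0.0, 0.0, 0.0, -0.01, 1.98, 0.03, 0.0, 0.0, 0.0]
max mm/row 19.836520867781108 rad/row 0.000127842368758969
```

View pics/s3.png

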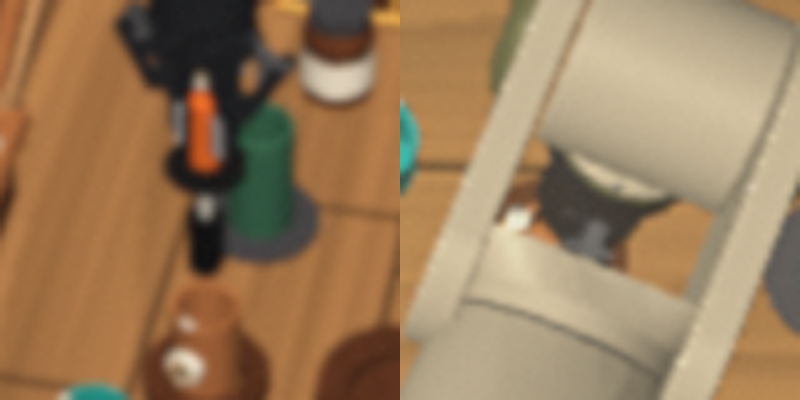

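Request:
play_rows --increments '[-0.05, 1, 0.1, 0, 0, 0, 0, 2, 0, 0, 0, 0, 0, 2, 0, 0, 0, 0, 0, 2, 0, 0, 0, 0, 0, 2, 0, 0, 0, 0, 0, 1, 0, 0, 0, 0, 0, 0.5, 0, 0, 0, 0, 0, 0, 0, 0, 0, 0]'

```text
time_s: 6.7
position: [547.0, -84.7, 149.4]
eef_rot: [-1.56, 0.219, -0.218]
ft_force: [0.2, 0.1, -0.6]
width: 0.245
```

Request:
play_rows --increments '[0, 0.4, 0, 0, 0, 0, 0, 0.3, 0, 0, 0, 0, 0, 0.2, 0, 0, 0, 0, 0, 0.1, 0, 0, 0, 0, 0, 0, 0, 0, 0, 0]'

```text
time_s: 7.2
position: [547.1, -84.6, 139.7]
eef_rot: [-1.56, 0.218, -0.218]
ft_force: [-0.3, 0.1, -2.0]
width: 0.241
```

Request:
play_rows --increments '[0, 0.1, 0, 0, 0, 0, 0, 0.1, 0, 0, 0, 0, 0, 0, 0, 0, 0, 0]'

```text
time_s: 7.5
position: [547.5, -84.8, 139.5]
eef_rot: [-1.56, 0.216, -0.22]
ft_force: [-2.3, 0.4, 10.7]
width: 0.249
```

Request:
play_rows --increments '[0, -1, 0, 0, 0, 0, 0, -2, 0, 0, 0, 0, 0, -2, 0, 0, 0, 0, 0, -0.7, 0, 0, 0, 0, 0, 0, 0, 0, 0, 0, 0, 0, 0, 0, 0, 0]'

```text
time_s: 8.1
position: [546.7, -84.5, 194.0]
eef_rot: [-1.56, 0.219, -0.217]
ft_force: [-1.0, -0.2, -0.6]
width: 0.244
```

Request:
play_rows --increments '[0, 1, 0, 0, 0, 0, 0, 1.8, 0, 0, 0, 0, 0, 1.6, 0, 0, 0, 0, 0, 0.7, 0, 0, 0, 0, 0, 0.4, 0, 0, 0, 0, 0, 0.2, 0, 0, 0, 0, 0, 0, 0, 0, 0, 0, 0, 0, 0, 0, 0, 0]'

```text
time_s: 8.9
position: [546.9, -84.5, 139.5]
eef_rot: [-1.56, 0.218, -0.219]
ft_force: [-5.5, 1.9, 14.8]
width: 0.243
```

Bottom reached again (15 N). Back up and to the stand.

Request:
play_rows --increments '[0, -1, 0, 0, 0, 0, 0, -2, 0, 0, 0, 0, 0, -3, 0, 0, 0, 0, 0, -3, 0, 0, 0, 0, 0, -1.8, 0, 0, 0, 0, 0, -0.8, 0, 0, 0, 0, 0, 0, 0, 0, 0, 0, 0, 0, 0, 0, 0, 0]'

```text
time_s: 9.7
position: [546.8, -84.5, 252.7]
eef_rot: [-1.559, 0.22, -0.217]
ft_force: [-0.4, 0.0, -1.1]
width: 0.242
```

Run:
```python
from plan import *
o=get_obs();print(o['position'],o['width'],o['ft_force'])
plan([541.5,-271.8,255],-16,7)
```

```text
[546.76978697 -84.52177873 252.65443553] 0.24215984753442601 [-0.35938584  0.04577841 -1.07590229]
[0.66, -0.03, -2.59, 0.0, 0.0, 0.0, 0.66, -0.04, -2.6, 0.0, 0.0, 0.0, 0.67, -0.03, -2.59, 0.0, 0.0, 0.0, 0.66, -0.04, -2.59, 0.0, 0.0, 0.0, 0.66, -0.03, -2.6, 0.0, 0.0, 0.0, 0.66, -0.04, -2.59, 0.0, 0.0, 0.0, 0.66, -0.03, -2.59, 0.0, 0.0, 0.0]
max mm/row 26.766718784411 rad/row 0.0003018097212557788
```

Request:
play_rows --increments '[0.4, -0.03, -1.4, 0, 0, 0, 0.66, -0.04, -2.6, 0, 0, 0, 0.85, -0.03, -3.4, 0, 0, 0, 0.85, -0.04, -3.4, 0, 0, 0, 0.85, -0.03, -3.4, 0, 0, 0, 0.66, -0.04, -2.5, 0, 0, 0, 0.36, -0.03, -1.45, 0, 0, 0, 0, 0, 0, 0, 0, 0, 0, 0, 0, 0, 0, 0, 0, 0, 0, 0, 0, 0]'

```text
time_s: 10.7
position: [541.9, -270.7, 256.2]
eef_rot: [-1.56, 0.217, -0.217]
ft_force: [0.9, 0.2, -0.7]
width: 0.245
```

Request:
play_rows --increments '[0, 1, -0.12, 0, 0, 0, 0, 2, 0, 0, 0, 0, 0, 2.5, 0, 0, 0, 0, 0, 2.5, 0, 0, 0, 0, 0, 2, 0, 0, 0, 0, 0, 1, 0, 0, 0, 0, 0, 0.6, 0, 0, 0, 0, 0, 0, 0, 0, 0, 0]'

```text
time_s: 11.5
position: [541.5, -272.7, 139.9]
eef_rot: [-1.56, 0.218, -0.218]
ft_force: [-0.8, 0.5, -0.4]
width: 0.239
```

Request:
play_rows --increments '[0, 0.3, 0, 0, 0, 0, 0, 0.2, 0, 0, 0, 0, 0, 0.1, 0, 0, 0, 0, 0, 0.05, 0, 0, 0, 0, 0, 0, 0, 0, 0, 0]'

```text
time_s: 12.0
position: [541.5, -273.0, 133.7]
eef_rot: [-1.56, 0.218, -0.218]
ft_force: [-0.1, -0.2, -0.0]
width: 0.241
```

Request:
play_rows --increments '[0, 0.1, 0, 0, 0, 0, 0, 0, 0, 0, 0, 0]'

```text
time_s: 12.2
position: [541.6, -273.1, 133.6]
eef_rot: [-1.56, 0.217, -0.219]
ft_force: [-1.2, 1.2, 4.3]
width: 0.24
```

Seated (contact at the original height). Release and rise.

Request:
play_rows --increments '[0, 0, 0, 0, 0, 0, 0, 0, 0, 0, 0, 0, 0, 0, 0, 0, 0, 0, 0, 0, 0, 0, 0, 0, 0, 0, 0, 0, 0, 0, 0, 0, 0, 0, 0, 0]' --gripper 1

```text
time_s: 12.8
position: [541.4, -273.0, 132.6]
eef_rot: [-1.56, 0.218, -0.218]
ft_force: [0.1, 0.5, 1.2]
width: 0.999
```

Request:
play_rows --increments '[0, -1, 0, 0, 0, 0, 0, -2, 0, 0, 0, 0, 0, -3, 0, 0, 0, 0, 0, -3, 0, 0, 0, 0, 0, -1, 0, 0, 0, 0, 0, 0, 0, 0, 0, 0]'

```text
time_s: 13.4
position: [541.8, -273.2, 234.3]
eef_rot: [-1.561, 0.216, -0.221]
ft_force: [-0.7, -0.0, 0.3]
width: 0.998
```

Run:
```python
from plan import *
o=get_obs();print(o['position'],o['width'],o['ft_force'])
im,W=cloud('side'); np.savez('side1.npz',im=im,W=W)
f=lambda a:cv2.resize(a,(400,400),interpolation=cv2.INTER_CUBIC)
cv2.imwrite('pics/s4.png',np.hstack([f(im[115:195,255:335]),f(im[178:218,262:302])])[...,::-1])
plan([546.5,-85,215],-18,7)
```

```text
[ 541.78129852 -273.24975382  234.25202836] 0.9981154600080824 [-0.71162739 -0.01072867  0.25349451]
[-0.67, 0.25, 2.6, 0.0, 0.005, 0.0, -0.67, 0.25, 2.6, 0.0, 0.005, 0.0, -0.7, 0.25, 2.6, 0.0, 0.005, 0.0, -0.7, 0.25, 2.59, 0.0, 0.005, 0.0, -0.72, 0.25, 2.58, 0.0, 0.005, 0.0, -0.73, 0.25, 2.59, 0.0, 0.005, 0.0, -0.74, 0.25, 2.58, 0.0, 0.005, 0.0]
max mm/row 26.9715907777468 rad/row 0.0051635110117771695
```

View pics/s4.png

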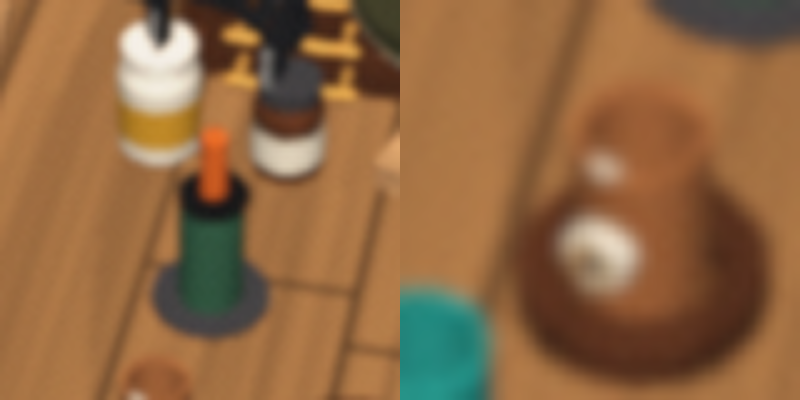

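```bash
cat >> h.py <<'E'
def proj(name,P):
    m=camera_model(name);K=np.array([[m['fx'],0,m['cx']],[0,m['fy'],m['cy']],[0,0,1.]]);Rm=R.from_rotvec(m['rotation']).as_matrix()
    return cv2.projectPoints(np.asarray(P,float).reshape(-1,1,3),cv2.Rodrigues(Rm.T)[0],-Rm.T@np.array(m['origin']),K,np.array([m['k1'],0,0,0.]))[0].reshape(-1,2)
E
python3 - <<'E'
from h import *
c=np.array([546.5,-85])
for a in range(50,100,6):
    d=np.array([np.cos(np.radians(a)),np.sin(np.radians(a))])
    q=lambda n,r,z:(proj(n,[[*(c+r*d),z]])-proj(n,[[*c,93]]))[0].round(1)
    print(a,'side plq',q('side',34,50),'stripe',q('side',25,93),'top stripe',q('top',25,93),'plq',q('top',33,57))
print('obs side plq -4.7 12.5 ; stripe -4.4 3.8; top stripe -7.65 -3.7 ; plq -11.4 .2')
E
```

```text
50 side plq [-7.  11.8] stripe [-5.3  3. ] top stripe [-6.3 -5.4] plq [-9.1 -5.2]
56 side plq [-6.4 12.3] stripe [-4.8  3.4] top stripe [-6.8 -4.7] plq [-9.8 -4.4]
62 side plq [-5.8 12.8] stripe [-4.3  3.7] top stripe [-7.2 -4. ] plq [-10.4  -3.4]
68 side plq [-5.  13.2] stripe [-3.8  4. ] top stripe [-7.6 -3.3] plq [-10.9  -2.5]
74 side plq [-4.2 13.6] stripe [-3.2  4.3] top stripe [-7.9 -2.5] plq [-11.3  -1.4]
80 side plq [-3.4 13.9] stripe [-2.6  4.5] top stripe [-8.1 -1.6] plq [-11.5  -0.4]
86 side plq [-2.5 14.1] stripe [-1.9  4.7] top stripe [-8.2 -0.8] plq [-11.7   0.7]
92 side plq [-1.6 14.2] stripe [-1.2  4.8] top stripe [-8.3  0.1] plq [-11.7   1.8]
98 side plq [-0.6 14.3] stripe [-0.5  4.8] top stripe [-8.2  0.9] plq [-11.6   2.9]
obs side plq -4.7 12.5 ; stripe -4.4 3.8; top stripe -7.65 -3.7 ; plq -11.4 .2
```

Request:
play_rows --increments '[-0.4, 0.25, 1.4, 0, 0, 0, -0.67, 0.25, 2.6, 0.0, 0.005, 0.0, -0.9, 0.25, 3.4, 0.0, 0.005, 0.0, -0.9, 0.25, 3.4, 0.0, 0.005, 0.0, -0.92, 0.25, 3.4, 0.0, 0.005, 0.0, -0.73, 0.25, 2.5, 0.0, 0.005, 0.0, -0.41, 0.25, 1.44, 0.0, 0.005, 0.0, 0, 0, 0, 0, 0.005, 0, 0, 0, 0, 0, 0, 0, 0, 0, 0, 0, 0, 0]'

```text
time_s: 14.45
position: [545.6, -85.7, 214.7]
eef_rot: [-1.557, 0.247, -0.246]
ft_force: [-0.2, 0.6, -0.7]
width: 1.004
```

Request:
play_rows --increments '[0.1, 1.5, 0.05, 0, 0.025, 0, 0, 3, 0, 0, 0.025, 0, 0, 3.5, 0, 0, 0, 0, 0, 3.5, 0, 0, 0, 0, 0, 3, 0, 0, 0, 0, 0, 2, 0, 0, 0, 0, 0, 1, 0, 0, 0, 0, 0, 0, 0, 0, 0, 0, 0, 0, 0, 0, 0, 0]'

```text
time_s: 15.35
position: [547.4, -85.4, 40.9]
eef_rot: [-1.552, 0.284, -0.286]
ft_force: [-0.2, 0.5, -0.9]
width: 0.999
```

Request:
play_rows --increments '[0, 0, 0, 0, 0, 0, 0, 0, 0, 0, 0, 0, 0, 0, 0, 0, 0, 0, 0, 0, 0, 0, 0, 0, 0, 0, 0, 0, 0, 0, 0, 0, 0, 0, 0, 0]' --gripper 0 --newtons 45

```text
time_s: 15.95
position: [547.2, -85.0, 41.3]
eef_rot: [-1.552, 0.283, -0.286]
ft_force: [-2.1, 0.1, 5.3]
width: 0.63
```

Request:
play_rows --increments '[0, -1, 0, 0, 0, 0, 0, -2, 0, 0, 0, 0, 0, -3, 0, 0, 0, 0, 0, -3.5, 0, 0, 0, 0, 0, -3, 0, 0, 0, 0, 0, -2, 0, 0, 0, 0, 0, -0.5, 0, 0, 0, 0, 0, 0, 0, 0, 0, 0]'

```text
time_s: 16.75
position: [546.8, -84.8, 190.6]
eef_rot: [-1.552, 0.284, -0.286]
ft_force: [0.3, -0.3, -3.0]
width: 0.634
```

Run:
```python
from plan import *
o=get_obs();print(o['position'],o['width'],o['ft_force'])
plan([488.7,181.6,191.3],-10,10)
```

```text
[546.81289631 -84.84305413 190.55679697] 0.6344812748076935 [ 0.342228   -0.28175063 -3.04219476]
[-1.49, -0.01, 2.28, 0.0, -0.019, 0.0, -1.44, -0.01, 2.32, 0.0, -0.019, 0.0, -1.41, -0.01, 2.34, 0.0, -0.019, 0.0, -1.35, -0.01, 2.36, 0.0, -0.019, 0.0, -1.31, 0.0, 2.39, 0.0, -0.019, 0.0, -1.27, -0.01, 2.42, 0.0, -0.019, 0.0, -1.22, -0.01, 2.44, 0.0, -0.019, 0.0, -1.17, -0.01, 2.46, 0.0, -0.019, 0.0, -1.13, -0.01, 2.48, 0.0, -0.019, 0.0, -1.08, -0.01, 2.51, 0.0, -0.019, 0.0]
max mm/row 27.27078329659966 rad/row 0.01884107523815456
```

Request:
play_rows --increments '[-1.49, -0.01, 2.28, 0.0, -0.019, 0.0, -1.44, -0.01, 2.32, 0.0, -0.019, 0.0, -1.41, -0.01, 2.34, 0.0, -0.019, 0.0, -1.35, -0.01, 2.36, 0.0, -0.019, 0.0, -1.31, 0.0, 2.39, 0.0, -0.019, 0.0, -1.27, -0.01, 2.42, 0.0, -0.019, 0.0, -1.22, -0.01, 2.44, 0.0, -0.019, 0.0, -1.17, -0.01, 2.46, 0.0, -0.019, 0.0, -1.13, -0.01, 2.48, 0.0, -0.019, 0.0, -1.08, -0.01, 2.51, 0.0, -0.019, 0.0]'

```text
time_s: 17.75
position: [487.8, 182.5, 189.5]
eef_rot: [-1.567, 0.138, -0.133]
ft_force: [-0.1, 0.3, -0.9]
width: 0.63
```

Request:
play_rows --increments '[0, 0, 0, 0, 0, 0, 0, 0, 0, 0, 0, 0, 0, 0, 0, 0, 0, 0]'

```text
time_s: 18.05
position: [488.7, 180.8, 190.3]
eef_rot: [-1.567, 0.138, -0.136]
ft_force: [0.1, -0.0, -1.9]
width: 0.633
```

Run:
```python
from plan import *
o=get_obs();print(o['position'],o['width'],o['ft_force'],R.from_rotvec(o['eef_rot']).as_matrix().round(3))
im,W=cloud('side');im2,W2=cloud('top'); np.savez('side2.npz',im=im,W=W);np.savez('top2.npz',im=im2,W=W2)
us=proj('side',[[488.7,190,190]])[0].astype(int);ut=proj('top',[[488.7,190,190]])[0].astype(int);print(us,ut)
f=lambda a:cv2.resize(a,(400,400),interpolation=cv2.INTER_CUBIC)
c=lambda i,u,h:i[u[1]-h:u[1]+h,u[0]-h:u[0]+h]
cv2.imwrite('pics/s5.png',np.hstack([f(c(im,us,25)),f(c(im2,ut,25))])[...,::-1])
for n,i,w in(('side',im,W),('top',im2,W2)):
    m=(i.min(2)>120)&(np.hypot(w[...,0]-495,w[...,1]-205)<40)&(w[...,2]>160)&(w[...,2]<260)
    k,l=cv2.connectedComponents(m.astype(np.uint8))
    for j in range(1,k): print(n,(l==j).sum(),np.argwhere(l==j).mean(0)[::-1].round(1),w[l==j].mean(0).round(1))
```

```text
[488.73750363 180.83810663 190.33057819] 0.633067178219362 [ 0.05862138 -0.02410215 -1.86406742] [[ 0.985 -0.001  0.173]
 [-0.173 -0.     0.985]
 [-0.001 -1.    -0.001]]
[284 233] [226 229]
side 4 [281.8 225.8] [496.7 194.5 232.6]
side 38 [282.1 234.8] [491.9 211.2 208.5]
```

View pics/s5.png

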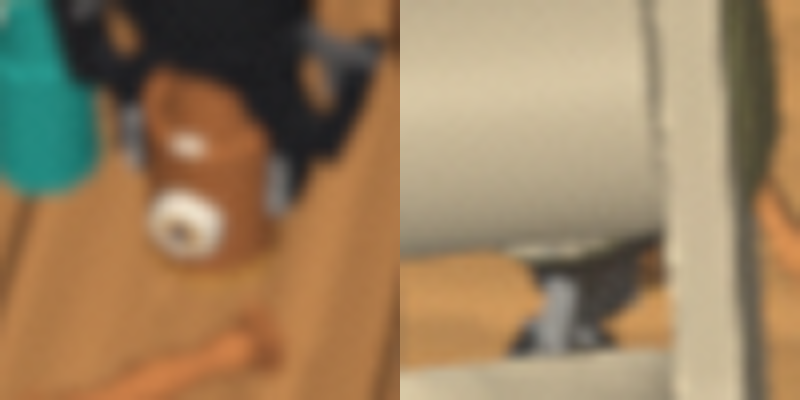

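Run:
```python
from h import *
c=np.array([488.7,180.8]);z0=190.3-33.3
for a in range(60,104,5):
    d=np.array([np.cos(np.radians(a)),np.sin(np.radians(a))])
    print(a,'plq',proj('side',[[*(c+34*d),z0+42]])[0].round(1),'stripe',proj('side',[[*(c+25*d),z0+85]])[0].round(1))
print('obs plq 281.9 235.1 stripe 282 225.7')
# silhouette edges at the cup: left/right tangent u at mid heights (normal to view)
v=np.array([1,0.28]);v/=np.linalg.norm(v)  # rough perpendicular to horizontal view dir
for z in(z0+15,z0+60): print(z,proj('side',[[*(c+27*v),z],[*(c-27*v),z],[*c,z]]).round(1))
im=np.load('side2.npz')['im']
for r in(229,232,236,238): print(r,[tuple(int(q) for q in im[r,u]) for u in range(272,300)])
```

```text
60 plq [278.  235.7] stripe [279.7 225.5]
65 plq [278.7 236.1] stripe [280.3 225.9]
70 plq [279.5 236.6] stripe [280.8 226.2]
75 plq [280.3 236.9] stripe [281.4 226.4]
80 plq [281.1 237.2] stripe [282.1 226.7]
85 plq [282.  237.5] stripe [282.7 226.8]
90 plq [282.9 237.7] stripe [283.4 227. ]
95 plq [283.8 237.8] stripe [284.1 227.1]
100 plq [284.7 237.9] stripe [284.8 227.1]
obs plq 281.9 235.1 stripe 282 225.7
172.0 [[277.  235.1]
 [293.5 234.4]
 [285.3 234.8]]
217.0 [[276.8 226.4]
 [293.6 225.6]
 [285.2 226. ]]
229 [(169, 121, 74), (176, 121, 73), (175, 125, 82), (164, 122, 87), (143, 106, 76), (123, 83, 54), (118, 72, 43), (124, 74, 43), (131, 78, 45), (137, 82, 47), (144, 87, 49), (151, 91, 52), (153, 92, 52), (154, 93, 54), (153, 92, 52), (153, 93, 54), (149, 90, 52), (144, 87, 50), (137, 83, 48), (126, 80, 53), (115, 91, 77), (110, 101, 96), (89, 86, 83), (56, 55, 54), (41, 36, 35), (78, 56, 40), (126, 88, 55), (152, 105, 64)]
232 [(178, 123, 72), (180, 124, 72), (182, 127, 76), (181, 126, 74), (174, 119, 70), (153, 105, 66), (147, 112, 85), (168, 142, 119), (192, 168, 144), (
[... 504 characters left out ...]
 199, 174), (204, 187, 166), (178, 149, 126), (155, 107, 76), (148, 91, 55), (144, 87, 49), (137, 82, 47), (126, 76, 43), (121, 74, 43), (130, 86, 50), (148, 101, 60), (164, 113, 67), (174, 119, 71), (180, 125, 74), (185, 128, 77), (189, 131, 78)]
238 [(183, 128, 76), (184, 128, 76), (184, 128, 75), (182, 127, 75), (177, 122, 72), (166, 117, 72), (165, 124, 87), (171, 137, 108), (171, 144, 119), (168, 143, 119), (173, 144, 112), (188, 158, 123), (192, 166, 137), (179, 151, 125), (159, 119, 90), (151, 96, 61), (148, 89, 52), (144, 86, 49), (137, 83, 47), (129, 77, 43), (128, 79, 45), (136, 90, 50), (156, 105, 61), (169, 116, 68), (178, 123, 73), (184, 128, 76), (187, 130, 77), (189, 131, 77)]
```

```bash
cat > pf.py <<'E'
from h import *
from scipy.optimize import least_squares
rng=np.random.default_rng(0)
def pts(c,z0,a,rd):
    d=np.array([np.cos(a),np.sin(a),0]);t=np.array([-d[1],d[0],0]);k=np.array([0,0,1.])
    n=6000;r=14*np.sqrt(rng.random(n));f=2*np.pi*rng.random(n)
    o=np.array([*c,z0+42])
    F=o+34*d+(r*np.cos(f))[:,None]*t+(r*np.sin(f))[:,None]*k
    return F,r
def model(name,c,z0,a,du,dv,sig,amp,dot,box):
    global rng; rng=np.random.default_rng(0)
    u0,v0,w,h=box;s=8
    d=np.array([np.cos(a),np.sin(a),0]);t=np.array([-d[1],d[0],0]);k=np.array([0,0,1.]);o=np.array([*c,z0+42])
    th=np.linspace(0,2*np.pi,40)
    ring=lambda r,R_:o+r*d+R_*(np.cos(th)[:,None]*t+np.sin(th)[:,None]*k)
    M=np.zeros((h*s,w*s),np.float32)
    pp=lambda P:np.round((proj(name,P)+[du,dv]-[u0,v0]+.5)*s).astype(np.int32)
    cv2.fillConvexPoly(M,cv2.convexHull(np.vstack([pp(ring(34,14)),pp(ring(28.5,14))])),1)
    cv2.fillConvexPoly(M,pp(ring(34,4)),1-dot)
    return amp*cv2.resize(cv2.GaussianBlur(M,(0,0),sig*s),(w,h),interpolation=cv2.INTER_AREA)
def white(im):
    i=im.astype(float);return i[...,2]/np.maximum(i[...,0],1)
E
python3 - <<'E'
from pf import *
Z={k:np.load(k+'.npz')['im'] for k in('side0','side1','top0','side2')}
for k,c,z0 in(('side1',(546.5,-85),8),('side0',(546.5,-85),8),('top0',(546.5,-85),8),('side2',(488.7,180.8),157.)):
    n=k[:-1];im=Z[k];w=white(im)
    p=proj(n,[[c[0]+8,c[1]+33,z0+42]])[0]
    # window around plaque, avoiding stripe (above)
    u0,v0=int(p[0])-9,int(p[1])-7;W_,H_=17,15
    if n=='top':u0,v0,W_,H_=int(p[0])-7,int(p[1])-4,9,13
    D=w[v0:v0+H_,u0:u0+W_]
    bg=np.median(D)*0.92
    for free in(0,1):
        best=None
        for a in range(50,126,5 if free else 2):
            def res(q):
                M=model(n,c,z0,np.radians(a),q[0],q[1],q[2],q[3],q[4],(u0,v0,W_,H_))
                r=(M+q[5]-D);r=np.clip(r,-.25,.25)
                return np.r_[r.ravel(),(np.array(q[:2]))/(1.5 if free else .5)*.15]
            s=least_squares(res,[0,0,1,.45,.5,bg],diff_step=.05,bounds=([-4,-4,.5,.2,0,.2],[4,4,2,.8,1,.7]))
            if best is None or s.cost<best[0]: best=(s.cost,a,s.x.round(2))
            if not free and a%10==0: print(k,a,round(s.cost,4),s.x[:2].round(2))
        print(k,'free' if free else 'prior',best)
E
```

```text
side1 50 1.0501 [0. 0.]
side1 60 0.8394 [0. 0.]
side1 70 0.7922 [0. 0.]Traceback (most recent call last):
  File "<stdin>", line 18, in <module>
    return func(*args, **kwargs)
    result = trf(vector_fun.fun, vector_fun.jac, x0, f0, J0, lb, ub, ftol, xtol,
                 gtol, max_nfev, x_scale, loss_function, tr_solver,
                 tr_options.copy(), verbose, callback=callback_wrapped)
    return trf_bounds(
        fun, jac, x0, f0, J0, lb, ub, ftol, xtol, gtol, max_nfev, x_scale,
        loss_function, tr_solver, tr_options, verbose, callback=callback)
    J = jac(x)
    self._update_jac()
    ~~~~~~~~~~~~~~~~^^
    self.J = self.jac_wrapped(xp_copy(self.x), f0=self.f)
             ~~~~~~~~~~~~~~~~^^^^^^^^^^^^^^^^^^^^^^^^^^^^
    J, dct = approx_derivative(
             ~~~~~~~~~~~~~~~~~^
        self.fun,
        ^^^^^^^^^
    ...<2 lines>...
        **self.finite_diff_options,
        ^^^^^^^^^^^^^^^^^^^^^^^^^^^
    )
    ^
    J, _nfev = _dense_difference(fun_wrapped, x0, f0, h,
               ~~~~~~~~~~~~~~~~~^^^^^^^^^^^^^^^^^^^^^^^^
                             use_o
[... 436 characters left out ...]
lf.f(x, *self.args, **self.kwargs)
           ~~~~~~^^^^^^^^^^^^^^^^^^^^^^^^^^^^^^
  File "<stdin>", line 15, in res
  File "pf.py", line 18, in model
    cv2.fillConvexPoly(M,cv2.convexHull(np.vstack([pp(ring(34,14)),pp(ring(28.5,14))])),1)
                                                                   ~~^^^^^^^^^^^^^^^
  File "pf.py", line 17, in <lambda>
    pp=lambda P:np.round((proj(name,P)+[du,dv]-[u0,v0]+.5)*s).astype(np.int32)
                          ~~~~^^^^^^^^
  File "h.py", line 19, in proj
    m=camera_model(name);K=np.array([[m['fx'],0,m['cx']],[0,m['fy'],m['cy']],[0,0,1.]]);Rm=R.from_rotvec(m['rotation']).as_matrix()
ValueError: time passes only in moves, steps and waits
```

```bash
sed -i 's/^def proj/import functools\ncamera_model=functools.lru_cache(camera_model)\ndef proj/' h.py
cat > nc.py <<'E'
from pf import *
def run(k,c,z0,angles=range(54,116,4)):
    n=k[:-1];im=np.load(k+'.npz')['im'];w=white(im).astype(np.float32)
    p=proj(n,[[c[0]+8,c[1]+33,z0+42]])[0].round().astype(int);s=4
    b=(p[0]-9,p[1]-6,18,14) if n=='side' else (p[0]-6,p[1]-3,9,11)
    for a in angles:
        T=model(n,c,z0,np.radians(a),0,0,.9,1,.5,b);m=2
        S=cv2.resize(w[b[1]-m:b[1]+b[3]+m,b[0]-m:b[0]+b[2]+m],None,fx=s,fy=s,interpolation=cv2.INTER_CUBIC)
        r=cv2.matchTemplate(S,cv2.resize(T,None,fx=s,fy=s,interpolation=cv2.INTER_CUBIC),cv2.TM_CCOEFF_NORMED)
        _,mx,_,l=cv2.minMaxLoc(r);print(k,a,round(mx,3),'shift',(l[0]/s-m,l[1]/s-m),'at0',round(float(r[m*s,m*s]),3))
E
timeout 100 python3 - <<'E'
from nc import *
run('side1',(546.5,-85),8);run('top0',(546.5,-85),8);run('side2',(488.7,180.8),157.)
E
```

```text
side1 54 0.914 shift (2.0, -0.5) at0 0.68
side1 58 0.925 shift (1.75, -0.75) at0 0.735
side1 62 0.934 shift (1.25, -1.0) at0 0.774
side1 66 0.941 shift (0.75, -1.25) at0 0.793
side1 70 0.946 shift (0.25, -1.5) at0 0.794
side1 74 0.947 shift (-0.25, -1.75) at0 0.769
side1 78 0.947 shift (-0.75, -2.0) at0 0.728
side1 82 0.946 shift (-1.25, -2.0) at0 0.674
side1 86 0.936 shift (-1.75, -2.0) at0 0.594
side1 90 0.916 shift (-2.0, -2.0) at0 0.505
side1 94 0.865 shift (-2.0, -2.0) at0 0.409
side1 98 0.783 shift (-2.0, -2.0) at0 0.305
side1 102 0.685 shift (-2.0, -2.0) at0 0.204
side1 106 0.562 shift (-2.0, -2.0) at0 0.092
side1 110 0.447 shift (-2.0, -2.0) at0 0.002
side1 114 0.358 shift (-2.0, -2.0) at0 -0.069
top0 54 0.888 shift (-0.75, 2.0) at0 0.676
top0 58 0.938 shift (-0.75, 2.0) at0 0.749
top0 62 0.952 shift (-0.75, 2.0) at0 0.832
top0 66 0.948 shift (-0.5, 1.25) at0 0.9
top0 70 0.95 shift (-0.5, 0.75) at0 0.936
top0 74 0.953 shift (-0.25, 0.0) at0 0.946
top0 78 0.951 shift (-0.25, -0.5) at0 0.923
top0 82 0.94 shift (0.0, -1.25) at0 0.883
top0 86 0.938 shift (0.0, -2.0) at0 0.803
top
[... 312 characters left out ...]
4 0.698 shift (2.0, 0.25) at0 0.358
side2 58 0.779 shift (2.0, 0.0) at0 0.449
side2 62 0.849 shift (2.0, -0.5) at0 0.533
side2 66 0.901 shift (2.0, -0.75) at0 0.618
side2 70 0.924 shift (1.75, -1.0) at0 0.688
side2 74 0.932 shift (1.25, -1.0) at0 0.746
side2 78 0.937 shift (0.75, -1.25) at0 0.777
side2 82 0.942 shift (0.0, -1.5) at0 0.778
side2 86 0.942 shift (-0.75, -1.75) at0 0.738
side2 90 0.937 shift (-1.25, -1.75) at0 0.668
side2 94 0.92 shift (-1.75, -1.75) at0 0.577
side2 98 0.877 shift (-2.0, -1.75) at0 0.455
side2 102 0.79 shift (-2.0, -1.5) at0 0.333
side2 106 0.71 shift (-2.0, -1.5) at0 0.251
side2 110 0.637 shift (-2.0, -1.5) at0 0.183
side2 114 0.569 shift (-2.0, -1.5) at0 0.111
```

Request:
play_rows --increments '[0, -0.1, 0.08, 0, 0.03, 0, 0, 0, 0, 0, 0.03, 0, 0, 0, 0, 0, 0, 0, 0, 0, 0, 0, 0, 0, 0, 0, 0, 0, 0, 0]'

```text
time_s: 18.65
position: [489.0, 182.1, 192.0]
eef_rot: [-1.563, 0.183, -0.183]
ft_force: [-0.6, 0.9, -1.0]
width: 0.633
```

```bash
timeout 100 python3 - <<'E'
from nc import *
o=get_obs();M=R.from_rotvec(o['eef_rot']).as_matrix();print(o['position'],o['width'],np.degrees(np.arctan2(M[1,0],M[0,0])),M[:,1].round(4))
im,W=cloud('side');np.savez('side3.npz',im=im,W=W);p=o['position']
run('side3',tuple(p[:2]),p[2]-33.3,range(72,90,2))
cv2.imwrite('pics/s6.png',cv2.resize(im[90:330,150:420],(675,600),interpolation=cv2.INTER_CUBIC)[...,::-1])
E
```

```text
[488.95565834 182.07322899 191.9675928 ] 0.6332130007798789 -13.34484254771309 [-1.e-04 -0.e+00 -1.e+00]
side3 72 0.936 shift (1.25, -1.25) at0 0.726
side3 74 0.937 shift (0.75, -1.5) at0 0.738
side3 76 0.94 shift (0.5, -1.5) at0 0.748
side3 78 0.94 shift (0.25, -1.75) at0 0.749
side3 80 0.941 shift (0.0, -1.75) at0 0.743
side3 82 0.935 shift (-0.25, -1.75) at0 0.716
side3 84 0.928 shift (-0.5, -1.75) at0 0.688
side3 86 0.914 shift (-0.75, -1.75) at0 0.654
side3 88 0.892 shift (-1.0, -1.75) at0 0.612
```

View pics/s6.png

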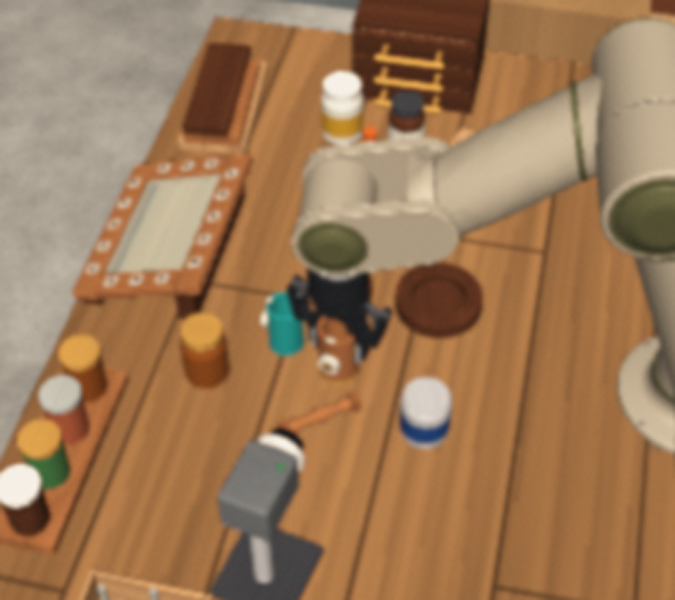

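```bash
python3 -c "
from workcell import *
print(close_job())"
```

```text
the job is handed in; nothing more can be done
None
```

The job is done and handed in at about 19 s. As asked, I handed it in with the arm still holding the cup up in front of the inspection camera.

- **Brushing:** the brush touched the cup's bottom (11 N), was drawn up about 54 mm inside the bore, and went to the bottom again (15 N). Both contacts came at the height calculated for the cup's floor.
- **Brush returned:** it seated in the stand at the same height it was taken from. A picture afterwards showed it hanging free.
- **Cup shown:** last measurements put the plaque heading at about 79.5°, against 79.4° for the camera. The plaque is about 200 mm high and within 1–2 mm of the point 120 mm in front of the lens. The tool is vertical and the grip is steady at about 54 mm.
- **Surroundings:** in the last side picture the nearby jars, tin and spindle stand as before, and the camera was not touched.

**Checks that disagreed:**
- Reading the plaque's direction by eye gave anything from 61° to 84°. Fitting a model of the plaque to both cameras' pictures narrowed it to 72–74° in the nest, so the facing is good to about 2–3°.
- The plaque sits about 1.5 pixels higher in the side camera than the model predicts, both in the nest and in the air. I took it as a fixed side-camera offset, not the cup slipping in the grip, and made no correction.
- The lens position and the camera's heading were measured only from the start pictures. The lens position comes mainly from the top camera.

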